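Demould the UV castings from the carousel

TASK

Make the curing lamp safe first: flip the clear guard on the dimmer box right back, turn the dial anticlockwise to its stop (off) and shut the guard again. Only then empty the carousel: turn its table (the posts are the handles) to bring each filled mould to the open front, lift the casting out and stand it on its foot in the tray, until all are in the tray side by side; leave the turntable resting in a click position, and do not disturb the cup or the spool.

Things in the scene. Friction and masses are not known exactly. Their poses are not given: they have to be found in the camera images.
- carousel_axis (a point): UV casting carousel, fixed: a steel turntable, 296 mm across, with four open aluminium moulds 100 mm from its axis. Point on the axis at the table's top, 57 mm above the bench; x points away from the open front, z up. An amber see-through hood (roof 130-135 mm up, lamp bar on it to 157 mm, walls at y = +-165 mm) covers all beyond x = -0.037; only the mould at the front (-x) is reachable.
- table_frame (a point): The middle of the turntable's top, turning with it; the same pose as carousel_axis when joint turntable is 0. The moulds stand along its -x, -y, +x and +y, 86 (tangential) by 66 by 24 mm high, tops 81 mm above the bench, each with a cavity 15 mm deep.
- turntable (a joint): Turntable angle, rad, anticlockwise from above positive, 0 at the start; turns either way without end. A sprung detent holds it at every quarter turn (multiples of 1.571), where one mould is at the front. About 4 N at a post takes it over the hump; let go within 0.4 rad of a detent it pulls itself in.
- post_0 (a point): Upright round steel post on the turntable, the handle to turn it by: 16 mm across, 55 mm high, top 112 mm above the bench, 135 mm from the axis, half-way between two moulds. Point half-way up it. In a detent two posts are in the open, 45 degrees either side of the front.
- post_1 (a point): Another such post of the turntable (four in all, a quarter turn apart); point half-way up it.
- post_2 (a point): Another such post of the turntable (four in all, a quarter turn apart); point half-way up it.
- post_3 (a point): Another such post of the turntable (four in all, a quarter turn apart); point half-way up it.
- casting_0_mid (a point): White resin motor mount: foot plate 44 (x) by 64 (y) by 14 mm, on it an upright lug 30 (x) by 10 (y) by 28 mm high; 75 g. Point in the middle, 21 mm above the underside, z up. It starts with its plate down in a mould cavity (2 mm play, plate flush with the mould's top), lug standing free, x radial, y tangential. Two or three castings are present, one a mould; None if absent.
- casting_1_mid (a point): Another casting like casting_0_mid, starting in another mould; None if absent.
- casting_2_mid (a point): Another casting like casting_0_mid, starting in another mould; None if absent.
- casting_3_mid (a point): Another casting like casting_0_mid, starting in another mould; None if absent.
- tray_in (a point): Shallow open steel tray for the castings, loose on the bench, 264 (x) by 112 (y) by 20 mm outside, walls and floor 5 mm thick. The point is at the centre of its inner floor (254 by 102 mm inside).
- dial (a joint): Lamp dial on top of the grey dimmer box (150 by 130 by 60 mm, fixed to the bench), under the clear guard. Rad: 0 at its stop = lamp off, 2.0 = full; it grows clockwise seen from above. Starts at 0.8 to 1.4; light friction, stays where left.
- dial_grip (a point): On the dial's axis at the height to grip it, 97 mm above the bench, 7 mm below the top of the dial's bar (42 long, 14 thick, 30 mm of it above its disc). x runs along the bar and turns with it, z up.
- guard (a joint): Clear flap guard over the dial, opening angle in rad: 0 shut, 2.5 flipped right back on its stop. Light; it falls shut below about 1.5 and stays back above about 1.7.
- guard_hinge (a point): Middle of the guard's hinge line, which runs along this point's y axis, at the back of the dimmer box, 110 mm above the bench; x points from the guard's front to the hinge, away from the robot. The flap is 100 mm long and 90 mm wide, with a lip 20 mm down at its front edge.
- guard_tab (a point): Lift tab on the guard's front edge: a metal fin 8 mm thick (y), 20 mm high, 38 mm long, sticking out beyond the front lip in line with the flap. The point is on the fin, 126 mm from the hinge line, 16 mm from its outer end; it moves with the guard (opening lifts it up and back about the hinge's +y axis).
- cup: Bystander: paper cup, 76 mm across the rim, 95 mm high, standing on the bench; origin under its centre.
- spool: Bystander: black spool lying flat, 100 mm across, 48 mm high; origin under its centre.

How it is judged:
On the way, in this order (a step that is already met when the one before it is completed fails the run):
1. the guard is flipped right back (value of joint guard above 1.7 rad), for 0.2 s.
2. the dial is turned back to its stop, lamp off, with the guard still up (value of joint dial below 0.12 rad and value of joint guard above 1.5 rad), for 0.2 s.
3. the guard is shut again (value of joint guard below 0.1 rad), for 0.2 s.
At the end, for the whole second after the job is handed in: Dial below 0.15 rad, guard below 0.10 rad, turntable at rest within 0.10 rad of a click; every casting present stands on its foot on the tray floor, tilted under 0.2 rad, at rest, its middle within 115 mm (x) and 45 mm (y) of the tray centre (value of joint dial below 0.15 rad and value of joint guard below 0.1 rad and (angle between the x axis of table_frame and the x axis of carousel_axis, either way round below 0.1 rad or angle between the x axis of table_frame and the y axis of carousel_axis, either way round below 0.1 rad) and velocity of joint turntable between -0.05 and 0.05 rad/s and x of casting_0_mid in the frame of tray_in between -0.115 and 0.115 m and y of casting_0_mid in the frame of tray_in between -0.045 and 0.045 m and z of casting_0_mid in the frame of tray_in between 0.014 and 0.028 m and angle between each of casting_0_mid, casting_1_mid, casting_2_mid, casting_3_mid's own z axis and vertical below 0.2 rad and linear speed of each of casting_0, casting_1, casting_2, casting_3 below 0.03 m/s and x of casting_1_mid in the frame of tray_in between -0.115 and 0.115 m and y of casting_1_mid in the frame of tray_in between -0.045 and 0.045 m and z of casting_1_mid in the frame of tray_in between 0.014 and 0.028 m and x of casting_2_mid in the frame of tray_in between -0.115 and 0.115 m and y of casting_2_mid in the frame of tray_in between -0.045 and 0.045 m and z of casting_2_mid in the frame of tray_in between 0.014 and 0.028 m and x of casting_3_mid in the frame of tray_in between -0.115 and 0.115 m and y of casting_3_mid in the frame of tray_in between -0.045 and 0.045 m and z of casting_3_mid in the frame of tray_in between 0.014 and 0.028 m); the robot touches nothing.
It fails at once if the turntable is turned or a casting lifted out while the lamp is on or its guard is open ((value of joint dial above 0.2 rad or value of joint guard above 0.3 rad) and (z of any of casting_0_mid, casting_1_mid, casting_2_mid, casting_3_mid in the frame of carousel_axis above 0.055 m or value of joint turntable above 0.4 rad or value of joint turntable below -0.4 rad)).
It fails at once if the cup or the spool is moved more than 3 cm (distance of any of cup, spool from where it was at the start of the episode above 0.03 m).
Of casting_0, casting_1, casting_2, casting_3 only 2 to 3 are there at a start; the rules pass over those that are not, and their reading is None.
At some moment in a run one of tray may be knocked a few centimetres aside while the robot is not near it.
Once in a run the grip may slacken for a moment while it holds something.
It also fails if it takes over 210 s, if anything falls off the work surface, if the arm or the gripper's body presses on something with over 40 N, if the wrist force passes 120 N, or if a joint passes its speed limit or range.

ROBOT

A 6-joint arm with a two-finger parallel gripper is mounted at the origin on the work surface. World frame = base frame: x ahead of the robot, y to its left, z up, the work surface at z = 0. Lengths are in m, angles in rad, forces in N, time in s.
With the tool pointing down it reaches from about 0.225 to 0.725 m from the base axis. Payload 3.1 kg.
Tool frame: the origin (TCP) lies at the very end of the fingers, on their centre line; the grasp point (between the pads) lies 19 mm behind it; z points along the fingers, y is the line along which they close (so a half turn about z gives the same grasp; the last joint's range is limited). The gripper opens to 85 mm and grips with 20 to 120 N. Pads are 22 mm wide; open, the fingers measure 114 mm over their backs; the gripper's body (76 mm by 85 mm) begins 54 mm behind the grasp point. The pads swing forward as they close: fully open they stand 13 mm farther back than shut.
Start: joints at [1.16, 0.048, 0.099, 1.622, 0, 1.443], TCP at [0.147, 0.504, 0.231] pointing down, gripper open.
Joint ranges: [-2.91, 2.91], [-0.99, 1.94], [-1.21, 1.42], [-2.12, 2.29], [-1.49, 1.47], [-3.14, 3.14]. Speed limits (rad/s): [2.79, 2.79, 3.14, 3.14, 3.14, 3.14].

INTERFACE

Orientations are given as a rotation vector (axis times angle).
In Python, from bench import get_state, read_camera, camera_info, close_job, outline_of gives the robot as it stands. The module is installed in compiled form; this text tells all that it offers.
- The arm moves only by the shell command python3 -m creep 'ROWS'. ROWS is JSON, a list that holds one entry, the list of rows, each a list of 7 numbers: the shift along the world's x, y, z as a fraction of full scale, then the turn, a rotation vector about the world's x, y, z as a fraction of full scale, then the closure, from 0 (fully open) to 1 (shut). In form: [[[tx, ty, tz, rx, ry, rz, hand], ...]]. A call has 1 to 20 rows; each row shifts and turns the commanded pose from where the row before left it; what a row does not reach is not made up. Full scale, the value 1, is 20 mm for a shift and 5 degrees for a turn. A row lasts 1/12 s, in which the tool goes at most 41.7 mm and 7.16 degrees, less where a joint would pass 70% of its speed; a pose out of reach is approached as far as the arm can. A call with a number of a shift or a turn outside -1 to 1 is refused whole. A call with a gripper value outside its range is refused whole. The fingers move at their own pace and stop on an object; the grip force is fixed at half the most. Time passes only in rows, so rows that do not move let the fingers close. It gives the time, the measured TCP pose, the force, the opening and the grip force at its end, in the units of the state.
- get_state(): the state, without advancing time (a new reading comes with each control period).
- read_camera(name): name is "scene" or "top" or "wrist"; returns (picture, depth): 480x640x3 uint8, blue, green, red; 480x640 float32, m along the optical axis (not along the pixel's ray), 0 where there is no reading.
- camera_info(name): a dict with "fx", "fy", "cx", "cy" (pixels), "rvec" (rotation vector, rad) and "tvec" (3), from world to camera coordinates, as OpenCV has them. Camera axes: x right, y down, z forward; pixel columns grow to the right and rows downward; lengths in m; the calibration is good to about 2 mm. A picture is of the moment at which its call begins: read the wrist's pose just before it. camera_info takes no time and is no camera call; for the wrist camera it gives the pose at the moment of the call.
- close_job(): hands the job in; it is judged then, once.
Trained networks look in the newest picture that a camera, given by its name, has taken for a name from the list of things; names that differ only in an ending like _2 or _b are one class to them, and where a whole thing is asked for, a point or a joint stands for the part that bears it (a point fixed in the world has none). Each returns a list of dicts, best first, with "confidence" (0 to 1); they miss things now and then, are a little off and sometimes report something else, mostly with a low value. They report only what shows in the picture. A call takes as long as a camera call.
- outline_of(thing, camera): "pixels" (480x640 bool, what is visible of it) and "centre" ([column, row] in pixels, amid what is visible of it).
The state is a dict: "time": time; "q": joint angles; "joint_velocities": joint speeds; "joint_efforts": joint torques, N m; "tool_pos": TCP position; "ee_rot": TCP orientation; "force": force on the tool from outside, world axes, zero at the start; "moment": the same for the moment, N m; "finger_gap": finger opening in m; "grasp_force": force on a finger pad.
Only numpy, scipy, OpenCV 4.12 (cv2) and the standard library are available. Lean on these libraries where they do the work, as an engineer would, in place of code of your own. Each camera call takes 0.05 s, during which the arm holds its last target. There are 200 camera calls.

## Working session

There is one attempt and no reset: what is moved stays moved. The work goes in short steps, Python scripts to look and compute and a shell command to move; the robot and the scene stay as the last step left them, time stands still between calls to the robot, and variables do not carry over. Pictures are saved under pics/ and viewed, at most 14 in all, crops included, and the job is handed in when it is done.

```bash
mkdir -p pics
cat > h.py <<'E'
import numpy as np, cv2
from bench import *
def cam(n):
    i=camera_info(n); p,d=read_camera(n); return i,p,d
def cloud(i,d):
    v,u=np.mgrid[0:480,0:640]
    P=np.stack([(u-i['cx'])/i['fx']*d,(v-i['cy'])/i['fy']*d,d],-1)
    R=cv2.Rodrigues(np.array(i['rvec'],float))[0]
    W=(P-np.array(i['tvec']).reshape(3))@R
    W[d<=0]=np.nan
    return W
E
python3 - <<'E'
from h import *
s=get_state(); print({k:np.round(v,3) for k,v in s.items()})
for n in ['top','scene']:
    i,p,d=cam(n); cv2.imwrite(f'pics/{n}0.png',p); W=cloud(i,d); np.save(f'/tmp/{n}.npy',W)
    R=cv2.Rodrigues(np.array(i['rvec']))[0]; print(n,'campos',-R.T@np.array(i['tvec']).reshape(3),i['fx'])
    for t in ['carousel_axis','table_frame','post_0','casting_0_mid','tray_in','dial','guard','guard_tab','cup','spool']:
        try: r=outline_of(t,n)
        except Exception as e: print(t,e); continue
        for o in r[:4]:
            m=o['pixels']; w=W[m]; w=w[~np.isnan(w[:,0])]
            print(n,t,round(o['confidence'],2),np.round(o['centre']),m.sum(),np.round(np.percentile(w,[5,50,95],axis=0),3).tolist() if len(w) else '')
E
```

```text
{'time': np.float64(0.0), 'q': array([ 1.16 ,  0.049,  0.098,  1.622, -0.   ,  1.443]), 'joint_velocities': array([-0.001,  0.   ,  0.002, -0.002, -0.001, -0.001]), 'joint_efforts': array([-2.0000e-03, -3.3878e+01,  3.2001e+01,  2.1000e-02, -0.0000e+00,
       -0.0000e+00]), 'tool_pos': array([0.146, 0.504, 0.23 ]), 'ee_rot': array([-0.443, -3.11 ,  0.004]), 'force': array([ 0.05 , -0.36 ,  0.065]), 'moment': array([ 0.001, -0.005, -0.035]), 'grasp_force': np.float64(0.0), 'finger_gap': np.float64(0.085)}
top campos [ 0.31402395 -0.00190827  1.281599  ] 537.8475618494124
top carousel_axis 0.64 [324. 212.] 18513 [[0.466, -0.149, 0.056], [0.599, -0.0, 0.135], [0.729, 0.135, 0.158]]
top carousel_axis 0.5 [452. 184.] 1569 [[0.657, -0.352, 0.005], [0.696, -0.309, 0.048], [0.739, -0.269, 0.053]]
top table_frame 0.68 [319. 263.] 5172 [[0.445, -0.101, 0.054], [0.504, 0.015, 0.06], [0.555, 0.122, 0.085]]
top post_0 0.65 [320. 265.] 4982 [[0.446, -0.101, 0.054], [0.504, 0.014, 0.06], [0.555, 0.12, 0.084]]
top tray_in 0.57 [463. 294.] 5521 [[0.322, -0.382, 0.002], [0.437, -0.328, 0.007], [0.56,
[... 1058 characters left out ...]
2. 218.] 4669 [[0.372, 0.267, 0.013], [0.458, 0.321, 0.06], [0.502, 0.392, 0.114]]
scene dial 0.6 [462. 213.] 58 [[0.435, 0.321, 0.068], [0.442, 0.334, 0.073], [0.481, 0.348, 0.108]]
scene guard 0.64 [463. 193.] 1364 [[0.35, 0.291, 0.101], [0.422, 0.331, 0.112], [0.476, 0.378, 0.115]]
scene guard_tab 0.67 [465. 192.] 1289 [[0.355, 0.291, 0.107], [0.423, 0.332, 0.112], [0.475, 0.379, 0.115]]
scene cup 0.88 [505. 298.] 2376 [[0.662, 0.296, 0.01], [0.707, 0.325, 0.066], [0.73, 0.362, 0.094]]
scene spool 0.63 [144. 334.] 3091 [[0.666, -0.353, 0.006], [0.717, -0.309, 0.048], [0.747, -0.271, 0.05]]
scene spool 0.2 [463. 193.] 1266 [[0.366, 0.291, 0.11], [0.423, 0.33, 0.112], [0.475, 0.376, 0.115]]
```

View pics/top0.png

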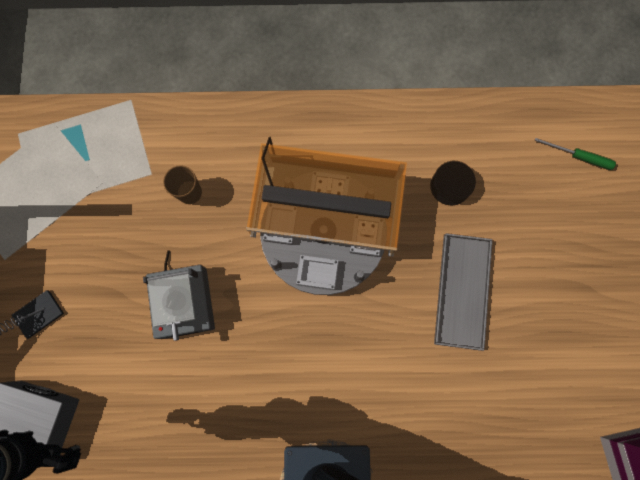

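Run:
```python
from h import *
W=np.load('/tmp/top.npy'); S=np.load('/tmp/scene.npy')
z=W[...,2]
# table surface & tops in open front
def box(A,x0,x1,y0,y1,z0,z1):
    m=(A[...,0]>x0)&(A[...,0]<x1)&(A[...,1]>y0)&(A[...,1]<y1)&(A[...,2]>z0)&(A[...,2]<z1); return A[m]
for nm,A in(('top',W),('scene',S)):
    print(nm)
    for b in [(.2,.35,.25,.45,.09,.13),(.3,.5,.2,.45,.105,.13),(.3,.55,.2,.45,.05,.07),(.3,.6,-.2,.2,.1,.116),(.3,.6,-.2,.2,.077,.09),(.3,.6,-.2,.2,.05,.065),(.5,.8,-.2,.2,.125,.14)]:
        w=box(A,*b)
        if len(w): print(b,len(w),np.round(w.min(0),3),np.round(w.max(0),3),np.round(np.median(w,0),3))
    w=box(A,.3,.6,-.2,.2,.1,.116); 
    if len(w): print(np.round(w[::max(1,len(w)//20)],3).tolist())
```

```text
top
(0.2, 0.35, 0.25, 0.45, 0.09, 0.13) 46 [0.334 0.316 0.101] [0.349 0.327 0.125] [0.34  0.319 0.119]
(0.3, 0.5, 0.2, 0.45, 0.105, 0.13) 2237 [0.334 0.282 0.106] [0.487 0.397 0.125] [0.42  0.333 0.114]
(0.3, 0.55, 0.2, 0.45, 0.05, 0.07) 1560 [0.338 0.26  0.05 ] [0.505 0.41  0.069] [0.402 0.296 0.061]
(0.3, 0.6, -0.2, 0.2, 0.1, 0.116) 87 [ 0.463 -0.156  0.1  ] [0.571 0.17  0.116] [ 0.492 -0.072  0.112]
(0.3, 0.6, -0.2, 0.2, 0.077, 0.09) 836 [ 0.443 -0.154  0.077] [0.575 0.168 0.09 ] [0.509 0.013 0.082]
(0.3, 0.6, -0.2, 0.2, 0.05, 0.065) 3480 [ 0.432 -0.158  0.05 ] [0.578 0.168 0.065] [0.511 0.01  0.058]
(0.5, 0.8, -0.2, 0.2, 0.125, 0.14) 10621 [ 0.518 -0.186  0.125] [0.783 0.169 0.14 ] [ 0.652 -0.012  0.136]
[[0.571, 0.17, 0.104], [0.522, -0.154, 0.102], [0.505, 0.11, 0.113], [0.503, 0.115, 0.111], [0.503, 0.105, 0.114], [0.501, 0.108, 0.112], [0.499, 0.115, 0.111], [0.496, 0.117, 0.112], [0.496, 0.108, 0.112], [0.495, 0.112, 0.11], [0.495, 0.104, 0.108], [0.493, 0.107, 0.102], [0.476, -0.079, 0.112], [0.474, -0.074, 0.112], [0.474, -0.085, 0.114], [0.472, -0.078, 0.113], [0.47, -0.0
[... 550 characters left out ...]
 0.2, 0.077, 0.09) 178 [ 0.442 -0.024  0.077] [0.476 0.061 0.084] [0.455 0.019 0.081]
(0.5, 0.8, -0.2, 0.2, 0.125, 0.14) 12449 [ 0.518 -0.187  0.125] [0.787 0.168 0.14 ] [ 0.684 -0.012  0.135]
[[0.465, -0.082, 0.112], [0.47, -0.082, 0.113], [0.471, -0.084, 0.112], [0.475, -0.086, 0.111], [0.478, -0.074, 0.113], [0.477, -0.078, 0.11], [0.478, -0.082, 0.108], [0.495, 0.104, 0.112], [0.475, -0.086, 0.104], [0.477, -0.074, 0.105], [0.5, 0.112, 0.113], [0.48, -0.08, 0.105], [0.502, 0.103, 0.112], [0.505, 0.115, 0.113], [0.477, -0.074, 0.1], [0.507, 0.111, 0.113], [0.509, 0.106, 0.111], [0.504, 0.103, 0.106], [0.504, 0.116, 0.105], [0.509, 0.111, 0.106], [0.508, 0.109, 0.103], [0.507, 0.109, 0.1]]
```

View pics/scene0.png

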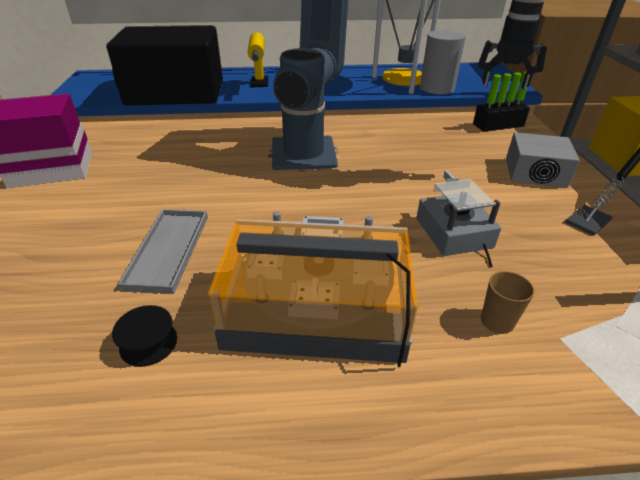

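The front mould, around pixel (320,272) in the top view, is empty. The hood hides the other three. The guard is at (174,300) with its tab at about (174,330), and the tray is at (463,294).

```bash
cat >> h.py <<'E'
from scipy.spatial.transform import Rotation as Ro
def togo(pos=None,yaw=None):
    """print shift (rows units) and rz turn; yaw = world angle of tool closing line y"""
    s=get_state(); R=Ro.from_rotvec(s['ee_rot']).as_matrix()
    a=np.arctan2(R[1,1],R[0,1])
    print('t %.1f'%s['time'],'tcp',np.round(s['tool_pos'],4),'closing yaw deg',round(np.degrees(a),1),'z',np.round(R[:,2],3),'gap',round(float(s['finger_gap']),4),'F',np.round(s['force'],1),'g',round(float(s['grasp_force']),1),'q6',round(s['q'][5],2))
    if pos is not None: print(' shift units',np.round((np.array(pos)-s['tool_pos'])/.02,2))
    if yaw is not None:
        d=(yaw-np.degrees(a)+90)%180-90; print(' turn units',round(d/5,2))
E
python3 - <<'E'
from h import *
W=np.load('/tmp/top.npy'); S=np.load('/tmp/scene.npy')
f=lambda A,b:A[(A[...,0]>b[0])&(A[...,0]<b[1])&(A[...,1]>b[2])&(A[...,1]<b[3])&(A[...,2]>b[4])&(A[...,2]<b[5])]
for A in (W,S):
    t=f(A,(.32,.36,.3,.34,.095,.13)); print('tab',np.round(t[np.argsort(t[:,0])][::3],3).tolist())
    g=f(A,(.355,.5,.25,.42,.104,.122))
    r=cv2.minAreaRect((g[:,:2]*1000).astype(np.float32)); print('guard rect',r, np.median(g[:,2]))
    b=f(A,(.3,.55,.2,.45,.045,.07)); print('box',cv2.minAreaRect((b[:,:2]*1000).astype(np.float32)))
    y=f(A,(.2,.6,-.45,-.2,.014,.03)); print('tray',cv2.minAreaRect((y[:,:2]*1000).astype(np.float32)))
togo([.34,.319,.2],96)
p=cv2.imread('pics/top0.png')[130:310,240:420]
q=cv2.imread('pics/scene0.png')[200:360,210:420]
cv2.imwrite('pics/z1.png',np.hstack([cv2.resize(p,(400,400),interpolation=2),cv2.resize(q,(400,400),interpolation=2)]))
E
```

```text
tab [[0.334, 0.317, 0.124], [0.334, 0.324, 0.121], [0.336, 0.318, 0.118], [0.336, 0.321, 0.116], [0.338, 0.323, 0.124], [0.338, 0.316, 0.118], [0.34, 0.321, 0.123], [0.34, 0.32, 0.119], [0.342, 0.319, 0.125], [0.342, 0.323, 0.119], [0.344, 0.322, 0.123], [0.344, 0.319, 0.117], [0.346, 0.322, 0.123], [0.347, 0.319, 0.11], [0.349, 0.327, 0.119], [0.349, 0.319, 0.109], [0.351, 0.323, 0.12], [0.351, 0.319, 0.11], [0.353, 0.325, 0.121], [0.353, 0.32, 0.107], [0.355, 0.321, 0.119], [0.355, 0.321, 0.104], [0.357, 0.327, 0.121], [0.358, 0.321, 0.102], [0.359, 0.321, 0.118], [0.36, 0.321, 0.104]]
guard rect ((416.46295166015625, 333.6478271484375), (125.37220001220703, 108.77198028564453), 9.89953327178955) 0.11342727185389027
box ((420.9623718261719, 335.2548828125), (150.58819580078125, 131.44459533691406), 9.737189292907715)
tray ((441.05633544921875, -326.7208251953125), (113.6540298461914, 264.7684020996094), 81.69972229003906)
tab [[0.332, 0.317, 0.102], [0.335, 0.322, 0.12], [0.337, 0.316, 0.113], [0.338, 0.322, 0.118], [0.34, 0.317, 0.114], [0.34, 0.323, 0.12], [0.342, 0.316, 0.118], [0.343, 0.32, 0.119], [0.346, 0.317, 0.118], [0.347, 0.317, 0.105], [0.348, 0.323, 0.122], [0.35, 0.318, 0.107], [0.35, 0.317, 0.11], [0.352, 0.318, 0.116], [0.353, 0.319, 0.122], [0.354, 0.326, 0.12], [0.355, 0.318, 0.11], [0.356, 0.321, 0.118], [0.359, 0.322, 0.12]]
guard rect ((417.7205505371094, 333.16119384765625), (128.68121337890625, 109.92719268798828), 9.634688377380371) 0.1122992744183765
box ((423.0731506347656, 333.0130920410156), (152.95556640625, 132.86497497558594), 9.993062973022461)
tray ((441.3182373046875, -328.0068664550781), (114.99539184570312, 267.0840148925781), 81.60965728759766)
t 1.1 tcp [0.1465 0.5041 0.2313] closing yaw deg 73.8 z [ 0.  0. -1.] gap 0.0852 F [ 0.1 -0.9 -0.8] g 0.0 q6 1.44
 shift units [ 9.67 -9.26 -1.57]
 turn units 4.44
```

View pics/z1.png

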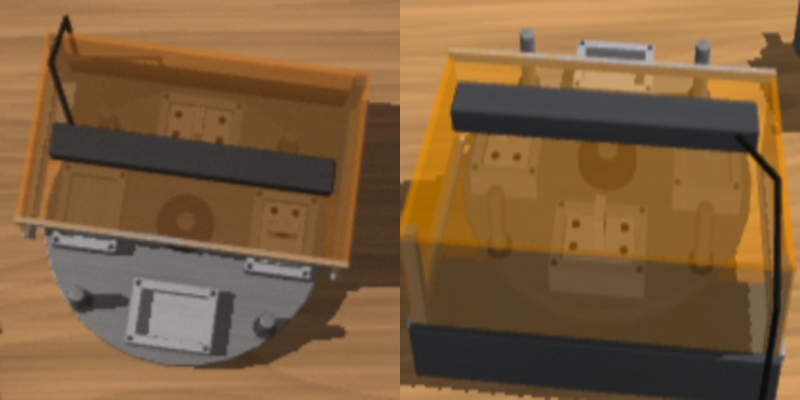

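Two castings show under the hood: one in the back mould and one in the right (-y) mould. The left mould looks empty. I'm going to the guard tab first.

```bash
python3 -m creep '[[[0.92,-0.83,-0.14,0,0,0.473,0],[0.92,-0.83,-0.14,0,0,0.473,0],[0.92,-0.83,-0.14,0,0,0.473,0],[0.92,-0.83,-0.14,0,0,0.473,0],[0.92,-0.83,-0.14,0,0,0.473,0],[0.92,-0.83,-0.14,0,0,0.473,0],[0.92,-0.83,-0.14,0,0,0.473,0],[0.92,-0.83,-0.14,0,0,0.473,0.3],[0.92,-0.83,-0.14,0,0,0.473,0.3],[0.92,-0.83,-0.14,0,0,0.473,0.3],[0.92,-0.83,-0.14,0,0,0.473,0.3],[0,0,0,0,0,0,0.3],[0,0,0,0,0,0,0.3]]]'
python3 - <<'E'
from h import *
togo([.349,.3216,.093],99.8)
i,p,d=cam('wrist'); cv2.imwrite('pics/w1.png',p)
W=cloud(i,d)
w=W[(W[...,0]<.352)&(W[...,0]>.32)&(W[...,2]>.1)&(W[...,2]<.13)&(W[...,1]>.29)&(W[...,1]<.35)]
if len(w): print(len(w),w.min(0),w.max(0),np.median(w,0))
E
```

```text
time: 2.18
tool_pos: [0.3494, 0.3208, 0.2003]
ee_rot: [0.264, -3.13, -0.0]
force: [0.2, 0.8, 0.4]
finger_gap: 0.0597
grasp_force: 0.0
t 2.2 tcp [0.3494 0.3208 0.2003] closing yaw deg 99.6 z [-0.001 -0.    -1.   ] gap 0.0597 F [0.2 0.8 0.4] g 0.0 q6 0.43
 shift units [-0.02  0.04 -5.36]
 turn units 0.03
560 [0.33276683 0.31702861 0.10168283] [0.35196938 0.32729546 0.12208849] [0.34042513 0.32176039 0.11984198]
```

View pics/w1.png

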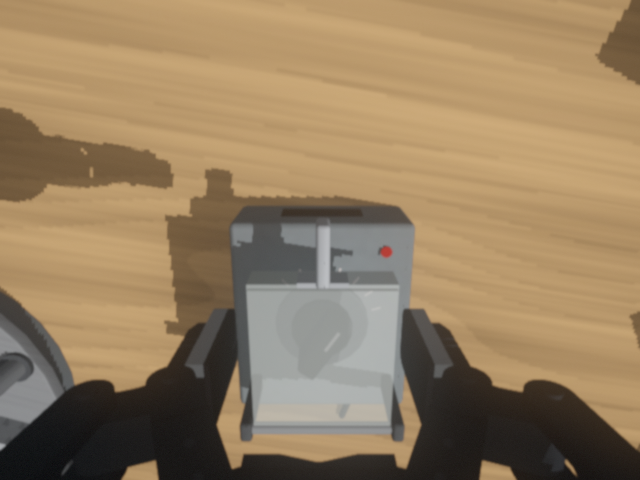

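The tab is at (323,255) in the wrist view, centred between the fingers. I'm descending and gripping.

```bash
python3 -m creep '[[[0,0,-0.9,0,0,0,0.3],[0,0,-0.9,0,0,0,0.3],[0,0,-0.9,0,0,0,0.3],[0,0,-0.9,0,0,0,0.3],[0,0,-0.9,0,0,0,0.3],[0,0,-0.86,0,0,0,0.3],[0,0,0,0,0,0,1],[0,0,0,0,0,0,1],[0,0,0,0,0,0,1],[0,0,0,0,0,0,1],[0,0,0,0,0,0,1],[0,0,0,0,0,0,1]]]'
python3 - <<'E'
import numpy as np
# arc deltas: grasp point at r from hinge; steps to 2.1 rad, in row units (along guard x, z)
r=.126; th=np.linspace(0,2.15,17); x=-r*np.cos(th); z=r*np.sin(th)
for a,b in zip(np.diff(x)/.02,np.diff(z)/.02): print('[%.2f,%.2f,%.2f,0,0,0,1],'%(a*.985,a*.17,b),end='')
E
```

```text
time: 3.23
tool_pos: [0.3496, 0.3229, 0.0952]
ee_rot: [-0.269, 3.128, 0.005]
force: [-1.8, 2.2, 2.8]
finger_gap: 0.007
grasp_force: 59.9
[0.06,0.01,0.84,0,0,0,1],[0.17,0.03,0.83,0,0,0,1],[0.27,0.05,0.80,0,0,0,1],[0.38,0.07,0.75,0,0,0,1],[0.47,0.08,0.70,0,0,0,1],[0.56,0.10,0.63,0,0,0,1],[0.64,0.11,0.54,0,0,0,1],[0.70,0.12,0.45,0,0,0,1],[0.76,0.13,0.35,0,0,0,1],[0.80,0.14,0.25,0,0,0,1],[0.82,0.14,0.13,0,0,0,1],[0.83,0.14,0.02,0,0,0,1],[0.83,0.14,-0.09,0,0,0,1],[0.81,0.14,-0.20,0,0,0,1],[0.77,0.13,-0.31,0,0,0,1],[0.73,0.13,-0.41,0,0,0,1],
```

```bash
python3 -m creep '[[[0.06,0.01,0.84,0,0,0,1],[0.17,0.03,0.83,0,0,0,1],[0.27,0.05,0.80,0,0,0,1],[0.38,0.07,0.75,0,0,0,1],[0.47,0.08,0.70,0,0,0,1],[0.56,0.10,0.63,0,0,0,1]]]'
```

```text
time: 3.73
tool_pos: [0.3866, 0.3291, 0.1834]
ee_rot: [0.269, -3.127, -0.002]
force: [2.1, 4.9, -9.9]
finger_gap: 0.0072
grasp_force: 59.0
```

```bash
python3 -m creep '[[[0.64,0.11,0.54,0,0,0,1],[0.70,0.12,0.45,0,0,0,1],[0.76,0.13,0.35,0,0,0,1],[0.80,0.14,0.25,0,0,0,1],[0.82,0.14,0.13,0,0,0,1],[0.83,0.14,0.02,0,0,0,1],[0.83,0.14,-0.09,0,0,0,1],[0.81,0.14,-0.20,0,0,0,1],[0.77,0.13,-0.31,0,0,0,1],[0,0,0,0,0,0,1]]]'
python3 - <<'E'
from h import *
togo()
i,p,d=cam('scene'); cv2.imwrite('pics/s2.png',p[100:340,330:610])
W=cloud(i,d)
for t in ['dial','guard_tab']:
    for o in outline_of(t,'scene')[:2]:
        w=W[o['pixels']]; print(t,o['confidence'],o['centre'],np.nanmedian(w,0),np.nanpercentile(w,[3,97],axis=0))
E
```

```text
time: 4.57
tool_pos: [0.5282, 0.3529, 0.2066]
ee_rot: [-0.267, 3.13, 0.003]
force: [-1.1, 2.8, -0.5]
finger_gap: 0.0067
grasp_force: 70.2
t 4.6 tcp [0.5282 0.3529 0.2066] closing yaw deg 99.8 z [ 0.     0.002 -1.   ] gap 0.0067 F [-1.1  2.8 -0.5] g 70.2 q6 0.31
dial 0.43 [456.9, 205.7] [0.43631616 0.32993614 0.07471377] [[0.40512957 0.31439822 0.06889611]
 [0.44566243 0.34837486 0.10504395]]
guard_tab 0.84 [483.8, 193.0] [0.49371282 0.33485189 0.1632701 ] [[0.47267086 0.30223436 0.11046683]
 [0.51362562 0.38708958 0.21400304]]
```

View pics/s2.png

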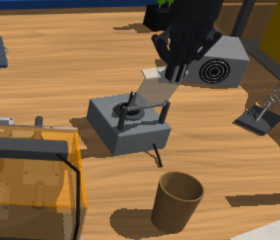

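Guard is held at about 2 rad. I'm releasing it so it falls back on its stop, then moving above the dial for a look.

```bash
python3 -m creep '[[[0,0,0,0,0,0,0.3],[0,0,0,0,0,0,0.3],[0,0,0,0,0,0,0.3],[0,0,0.9,0,0,0,0.3],[0,0,0.9,0,0,0,0.3],[0,0,0.9,0,0,0,0.3],[-0.9,-0.19,0,0,0,0,0.3],[-0.9,-0.19,0,0,0,0,0.3],[-0.9,-0.19,0,0,0,0,0.3],[-0.9,-0.19,0,0,0,0,0.3],[-0.9,-0.19,0,0,0,0,0.3],[-0.9,-0.19,0,0,0,0,0.3],[0,0,0,0,0,0,0.3],[0,0,0,0,0,0,0.3]]]'
python3 - <<'E'
from h import *
togo()
i,p,d=cam('wrist'); cv2.imwrite('pics/w2.png',p)
W=cloud(i,d); np.save('/tmp/w2.npy',W)
for t in ['dial','guard']:
    for o in outline_of(t,'wrist')[:2]:
        w=W[o['pixels']]; print(t,o['confidence'],o['centre'],np.nanmedian(w,0),np.nanpercentile(w,[3,97],axis=0))
b=W[(W[...,2]>.092)&(W[...,2]<.11)&(W[...,0]>.37)&(W[...,0]<.465)&(W[...,1]>.28)&(W[...,1]<.38)]
print(len(b))
if len(b): print(cv2.minAreaRect((b[:,:2]*1000).astype(np.float32)),b[:,2].max())
E
```

```text
time: 5.88
tool_pos: [0.4177, 0.3291, 0.2618]
ee_rot: [-0.27, 3.129, -0.0]
force: [0.9, 0.6, 0.5]
finger_gap: 0.0597
grasp_force: 0.0
t 5.9 tcp [0.4177 0.3291 0.2618] closing yaw deg 99.8 z [ 0.001  0.    -1.   ] gap 0.0597 F [0.9 0.6 0.5] g 0.0 q6 0.37
dial 0.92 [324.3, 213.4] [0.41881632 0.33317416 0.0851834 ] [[0.40151877 0.31707642 0.07245663]
 [0.43860631 0.35359303 0.10516312]]
guard 0.52 [322.0, 214.2] [0.41873338 0.33322905 0.08492379] [[0.40151941 0.31733533 0.07212557]
 [0.43879982 0.35404242 0.1051603 ]]
1143
((432.7686462402344, 357.961669921875), (65.09391784667969, 41.618011474609375), 63.714942932128906) 0.1099906450643476
```

View pics/w2.png

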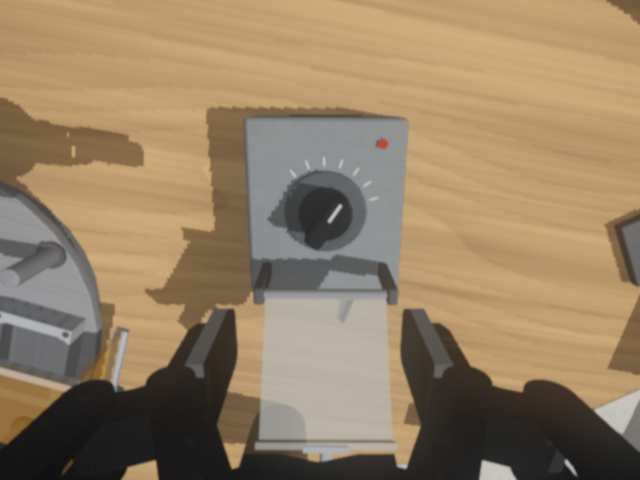

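The guard is fully back. The dial is at (324,213), with its bar running from about (313,245) to (342,190). I'll get the bar direction from depth.

Run:
```python
from h import *
W=np.load('/tmp/w2.npy')
b=W[(W[...,2]>.098)&(W[...,2]<.112)&(np.hypot(W[...,0]-.419,W[...,1]-.334)<.032)]
r=cv2.minAreaRect((b[:,:2]*1000).astype(np.float32)); c=b[:,:2]-b[:,:2].mean(0)
u=np.linalg.svd(c,full_matrices=False)[2][0]; print(len(b),r,b.mean(0),'bar yaw',np.degrees(np.arctan2(u[1],u[0])))
i=camera_info('wrist'); R=cv2.Rodrigues(np.array(i['rvec']))[0]
q=np.array([[313,245],[342,190.]]); print(R[:2])
yaw=np.degrees(np.arctan2(u[1],u[0]))+90
x,y=np.array(r[0])/1000
togo([x,y,.078],yaw)
```

```text
1062 ((421.58795166015625, 335.3524169921875), (14.182979583740234, 41.38352584838867), 65.50480651855469) [0.4206458  0.3353062  0.10364029] bar yaw -24.54943517862255
[[-0.16983622  0.98547133  0.00138669]
 [ 0.93869325  0.16134577  0.30466791]]
t 6.0 tcp [0.4189 0.3293 0.2611] closing yaw deg 99.8 z [ 0.001 -0.    -1.   ] gap 0.0597 F [-0.5  0.4 -0.7] g 0.0 q6 0.37
 shift units [ 0.13  0.3  -9.16]
 turn units -6.87
```

```bash
python3 -m creep '[[[0.02,0.04,-0.5,0,0,-0.86,0.3],[0.02,0.04,-0.5,0,0,-0.86,0.3],[0.02,0.04,-0.5,0,0,-0.86,0.35],[0.02,0.04,-0.5,0,0,-0.86,0.4],[0.02,0.04,-0.5,0,0,-0.86,0.4],[0.02,0.04,-0.5,0,0,-0.86,0.4],[0.02,0.04,-0.8,0,0,-0.86,0.4],[0.0,0.02,-0.8,0,0,-0.86,0.4],[0,0,-0.8,0,0,0,0.4],[0,0,-0.8,0,0,0,0.4],[0,0,-0.8,0,0,0,0.4],[0,0,-0.8,0,0,0,0.4],[0,0,-0.8,0,0,0,0.4],[0,0,-0.4,0,0,0,0.4],[0,0,0,0,0,0,0.4]]]'
python3 - <<'E'
from h import *
togo([.4216,.3353,.081],65.5)
E
```

```text
time: 7.28
tool_pos: [0.42, 0.3342, 0.0782]
ee_rot: [-0.669, -3.066, 0.006]
force: [-0.2, 0.3, -0.8]
finger_gap: 0.0511
grasp_force: 0.0
t 7.3 tcp [0.42   0.3342 0.0782] closing yaw deg 65.4 z [-0.004 -0.003 -1.   ] gap 0.0511 F [-0.2  0.3 -0.8] g 0.0 q6 0.98
 shift units [0.08 0.05 0.14]
 turn units 0.02
```

```bash
python3 -m creep '[[[0.08,0.05,0.1,0,0,0,1],[0,0,0,0,0,0,1],[0,0,0,0,0,0,1],[0,0,0,0,0,0,1],[0,0,0,0,0,0,1],[0,0,0,0,0,1,1],[0,0,0,0,0,1,1],[0,0,0,0,0,1,1],[0,0,0,0,0,1,1],[0,0,0,0,0,1,1],[0,0,0,0,0,1,1],[0,0,0,0,0,1,1],[0,0,0,0,0,1,1],[0,0,0,0,0,1,1],[0,0,0,0,0,1,1]]]'; python3 -c "
from h import *
togo(); print(get_state()['moment'])"; python3 -m creep '[[[0,0,0,0,0,0.8,1],[0,0,0,0,0,0.8,1],[0,0,0,0,0,0.8,1],[0,0,0,0,0,0.4,1],[0,0,0,0,0,0,1]]]'; python3 -c "
from h import *
togo(); print(get_state()['moment'])"
```

```text
time: 8.53
tool_pos: [0.4231, 0.3357, 0.0852]
ee_rot: [-0.697, 3.062, -0.002]
force: [-1.7, -3.3, 4.7]
finger_gap: 0.0122
grasp_force: 60.7
t 8.5 tcp [0.4231 0.3357 0.0852] closing yaw deg 115.6 z [ 0.001 -0.001 -1.   ] gap 0.0122 F [-1.7 -3.3  4.7] g 60.7 q6 0.1
[-0.63080857  0.49488479 -0.04722487]
time: 8.95
tool_pos: [0.4229, 0.3359, 0.0852]
ee_rot: [-1.06, 2.957, -0.001]
force: [-2.9, -3.3, 7.0]
finger_gap: 0.0129
grasp_force: 60.9
t 8.9 tcp [0.4229 0.3359 0.0852] closing yaw deg 129.4 z [ 0.001 -0.001 -1.   ] gap 0.0129 F [-2.9 -3.3  7. ] g 60.9 q6 -0.14
[-0.73126678  0.65634468 -0.00265893]
```

```bash
for k in 1; do python3 -m creep '[[[0,0,0,0,0,0.5,1],[0,0,0,0,0,0.3,1],[0,0,0,0,0,0,1]]]' >/dev/null; python3 -c "
from h import *
togo(); print(get_state()['moment'])"; python3 -m creep '[[[0,0,0,0,0,0.4,1],[0,0,0,0,0,0.4,1],[0,0,0,0,0,0,1]]]' >/dev/null; python3 -c "
from h import *
togo(); print(get_state()['moment'])"; done
```

```text
t 9.2 tcp [0.4229 0.336  0.0852] closing yaw deg 133.4 z [ 0.001 -0.    -1.   ] gap 0.0122 F [-2.5 -4.9  5.7] g 61.0 q6 -0.21
[-0.7673707   0.66238943  0.0461105 ]
t 9.4 tcp [0.4228 0.336  0.0852] closing yaw deg 137.4 z [ 0.001 -0.    -1.   ] gap 0.0128 F [-2.4 -4.1  5.7] g 61.0 q6 -0.28
[-0.73322667  0.7201002   0.09865476]
```

```bash
python3 -m creep '[[[0,0,0,0,0,0.4,1],[0,0,0,0,0,0.4,1],[0,0,0,0,0,0,1]]]' >/dev/null; python3 -c "
from h import *
togo(); print(get_state()['moment'])"; python3 -m creep '[[[0,0,0,0,0,0.4,1],[0,0,0,0,0,0.4,1],[0,0,0,0,0,0,1]]]' >/dev/null; python3 -c "
from h import *
togo(); print(get_state()['moment'])"
```

```text
t 9.7 tcp [0.4228 0.336  0.0852] closing yaw deg 141.2 z [ 0.001 -0.    -1.   ] gap 0.013 F [-3.2 -2.6  6.7] g 62.7 q6 -0.35
[-0.61618042  0.75285254 -1.0081978 ]
t 9.9 tcp [0.4237 0.337  0.0853] closing yaw deg 145.2 z [ 0.002  0.002 -1.   ] gap 0.0126 F [-2.4 -0.9  5. ] g 85.5 q6 -0.42
[-0.13578887  0.38095251 -0.68192416]
```

The moment jumped to -1 N m at about 140° closing yaw, so the dial is on its stop. I'm releasing and looking.

```bash
python3 -m creep '[[[0,0,0,0,0,-0.6,1],[0,0,0,0,0,0,0.4],[0,0,0,0,0,0,0.4],[0,0,0,0,0,0,0.4],[0,0,0.9,0,0,0,0.4],[0,0,0.9,0,0,0,0.4],[0,0,0.9,0,0,0,0.4],[0,0,0.9,0,0,-0.9,0.4],[0,0,0.9,0,0,-0.9,0.4],[0,0,0.9,0,0,-0.9,0.4],[0,0,0.9,0,0,-0.9,0.4],[0,0,0.9,0,0,-0.9,0.4],[0,0,0.9,0,0,-0.9,0.3],[0,0,0,0,0,-0.9,0.3],[0,0,0,0,0,-0.9,0.3],[0,0,0,0,0,-0.9,0.3],[0,0,0,0,0,0,0.3]]]'
python3 - <<'E'
from h import *
i,p,d=cam('wrist'); cv2.imwrite('pics/w3.png',p[:, 100:540])
W=cloud(i,d)
b=W[(W[...,2]>.098)&(W[...,2]<.112)&(np.hypot(W[...,0]-.4216,W[...,1]-.3353)<.028)]
r=cv2.minAreaRect((b[:,:2]*1000).astype(np.float32)); c=b[:,:2]-b[:,:2].mean(0)
u=np.linalg.svd(c,full_matrices=False)[2][0]; print(len(b),r,'bar yaw',np.degrees(np.arctan2(u[1],u[0])))
f=W[(W[...,2]>.165)&(W[...,0]>.5)&(W[...,2]<.21)]
if len(f): print('tab',len(f),f.min(0),f.max(0),np.median(f,0))
hx=.473;hy=.343
print([hx+.101*.985,hy+.101*.17,.185-.019])
togo([hx+.101*.985,hy+.101*.17,.185-.019],99.8)
E
```

```text
time: 11.37
tool_pos: [0.4229, 0.3366, 0.2451]
ee_rot: [-0.325, 3.124, 0.0]
force: [-0.1, -0.6, -0.3]
finger_gap: 0.0597
grasp_force: 0.0
1191 ((421.8837890625, 335.3352355957031), (42.05481719970703, 14.367057800292969), 49.67878341674805) bar yaw 49.517343564047145
tab 3519 [0.53306027 0.31086235 0.16500023] [0.55863242 0.40125401 0.18918139] [0.54647142 0.35489266 0.16931027]
[0.572485, 0.36017000000000005, 0.166]
t 11.4 tcp [0.4228 0.3365 0.2449] closing yaw deg 102.0 z [ 0.  0. -1.] gap 0.0598 F [-0.8 -0.1  0.6] g 0.0 q6 0.34
 shift units [ 7.48  1.18 -3.94]
 turn units -0.45
```

View pics/w3.png

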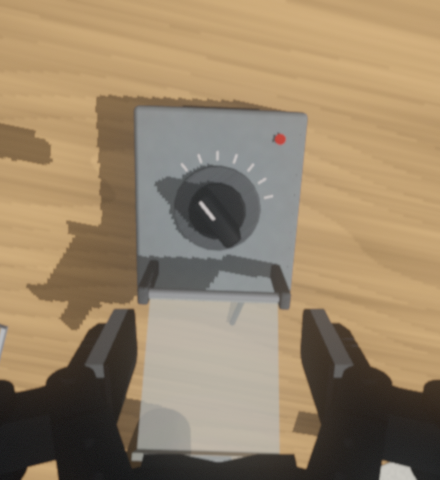

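The dial pointer at (207,210) now points at the first mark; the bar turned 74°, or 1.29 rad. Next I'm fetching the guard.

```bash
python3 -m creep '[[[0.94,0.15,0,0,0,-0.06,0.3],[0.94,0.15,0,0,0,-0.06,0.3],[0.94,0.15,0,0,0,-0.06,0.3],[0.94,0.15,0,0,0,-0.06,0.3],[0.94,0.15,0,0,0,-0.06,0.3],[0.94,0.15,0,0,0,-0.06,0.3],[0.94,0.15,0,0,0,-0.06,0.3],[0.9,0.13,0,0,0,0,0.3],[0,0,-0.8,0,0,0,0.3],[0,0,-0.8,0,0,0,0.3],[0,0,-0.8,0,0,0,0.3],[0,0,-0.8,0,0,0,0.3],[0,0,-0.65,0,0,0,0.3],[0,0,0,0,0,0,1],[0,0,0,0,0,0,1],[0,0,0,0,0,0,1],[0,0,0,0,0,0,1],[0,0,0,0,0,0,1],[0,0,0,0,0,0,1]]]'
python3 - <<'E'
from h import *
togo([.5725,.3602,.166],99.8)
r=.126; th=np.linspace(2.5,0.0,20); x=-r*np.cos(th); z=r*np.sin(th)
for a,b in zip(np.diff(x)/.02,np.diff(z)/.02): print('[%.2f,%.2f,%.2f,0,0,0,1],'%(a*.985,a*.17,b),end='')
E
```

```text
time: 13.0
tool_pos: [0.573, 0.3605, 0.1699]
ee_rot: [-0.269, 3.127, 0.002]
force: [-0.0, 0.1, 1.7]
finger_gap: 0.0068
grasp_force: 59.4
t 13.0 tcp [0.573  0.3605 0.1699] closing yaw deg 99.8 z [ 0.003  0.002 -1.   ] gap 0.0068 F [-0.   0.1  1.7] g 59.4 q6 0.29
 shift units [-0.03 -0.02 -0.2 ]
 turn units -0.0
[-0.53,-0.09,0.63,0,0,0,1],[-0.61,-0.10,0.55,0,0,0,1],[-0.67,-0.12,0.47,0,0,0,1],[-0.73,-0.13,0.37,0,0,0,1],[-0.77,-0.13,0.27,0,0,0,1],[-0.80,-0.14,0.17,0,0,0,1],[-0.81,-0.14,0.06,0,0,0,1],[-0.81,-0.14,-0.05,0,0,0,1],[-0.80,-0.14,-0.16,0,0,0,1],[-0.77,-0.13,-0.26,0,0,0,1],[-0.73,-0.13,-0.36,0,0,0,1],[-0.68,-0.12,-0.46,0,0,0,1],[-0.62,-0.11,-0.54,0,0,0,1],[-0.54,-0.09,-0.62,0,0,0,1],[-0.46,-0.08,-0.69,0,0,0,1],[-0.36,-0.06,-0.74,0,0,0,1],[-0.26,-0.05,-0.78,0,0,0,1],[-0.16,-0.03,-0.81,0,0,0,1],[-0.05,-0.01,-0.83,0,0,0,1],
```

```bash
python3 -m creep '[[[-0.53,-0.09,0.63,0,0,0,1],[-0.61,-0.10,0.55,0,0,0,1],[-0.67,-0.12,0.47,0,0,0,1],[-0.73,-0.13,0.37,0,0,0,1],[-0.77,-0.13,0.27,0,0,0,1],[-0.80,-0.14,0.17,0,0,0,1],[-0.81,-0.14,0.06,0,0,0,1],[-0.81,-0.14,-0.05,0,0,0,1],[-0.80,-0.14,-0.16,0,0,0,1],[-0.77,-0.13,-0.26,0,0,0,1],[-0.73,-0.13,-0.36,0,0,0,1],[-0.68,-0.12,-0.46,0,0,0,1],[-0.62,-0.11,-0.54,0,0,0,1]]]';python3 -m creep '[[[-0.54,-0.09,-0.62,0,0,0,1],[-0.46,-0.08,-0.69,0,0,0,1],[-0.36,-0.06,-0.74,0,0,0,1],[-0.26,-0.05,-0.78,0,0,0,1],[-0.16,-0.03,-0.81,0,0,0,1],[-0.05,-0.01,-0.7,0,0,0,1],[0,0,0,0,0,0,1]]]'
```

```text
time: 14.08
tool_pos: [0.3876, 0.3294, 0.1863]
ee_rot: [-0.269, 3.121, 0.008]
force: [-0.9, 2.2, 7.1]
finger_gap: 0.0068
grasp_force: 71.0
time: 14.67
tool_pos: [0.3473, 0.3226, 0.0943]
ee_rot: [0.271, -3.128, -0.006]
force: [-5.1, 3.7, 3.2]
finger_gap: 0.0074
grasp_force: 81.2
```

```bash
python3 -m creep '[[[0,0,0,0,0,0,0.3],[0,0,0,0,0,0,0.3],[0,0,0,0,0,0,0.3],[0,0,0.9,0,0,0,0.3],[0,0,0.9,0,0,0,0.3],[0,0,0.9,0,0,0,0.3],[0,0,0.9,0,0,0,0.3],[0,0,0.9,0,0,0,0.3],[0,0,0.9,0,0,0,0.3],[0,-1,0,0,0,0,0.3],[0,-1,0,0,0,0,0.3],[0,-1,0,0,0,0,0.3],[0,-1,0,0,0,0,0.3],[0,-1,0,0,0,0,0.3]]]'
python3 - <<'E'
from h import *
i,p,d=cam('scene'); cv2.imwrite('pics/s4.png',p[100:340,330:610])
W=cloud(i,d); g=W[(W[...,0]>.36)&(W[...,0]<.465)&(W[...,1]>.29)&(W[...,1]<.38)&(W[...,2]>.095)&(W[...,2]<.15)]
A=np.c_[g[:,:2],np.ones(len(g))]; k=np.linalg.lstsq(A,g[:,2],rcond=None)[0]; print('guard plane',k, np.median(g[:,2]))
t=W[(W[...,0]>.325)&(W[...,0]<.355)&(W[...,1]>.3)&(W[...,1]<.34)&(W[...,2]>.07)&(W[...,2]<.16)]; print(len(t),t[:,2].max())
togo([.4704,-.0788,.2],125.7)
E
```

```text
time: 15.83
tool_pos: [0.3494, 0.2201, 0.2036]
ee_rot: [-0.269, 3.129, -0.0]
force: [0.3, -0.9, 0.0]
finger_gap: 0.0599
grasp_force: 0.0
guard plane [-0.01106248  0.00080785  0.11674679] 0.1122966790959368
48 0.12146952268588371
t 15.9 tcp [0.3492 0.2173 0.2037] closing yaw deg 99.7 z [ 0.001 -0.004 -1.   ] gap 0.0596 F [ 0.3  0.3 -0.4] g 0.0 q6 0.23
 shift units [  6.06 -14.8   -0.19]
 turn units 5.2
```

View pics/s4.png

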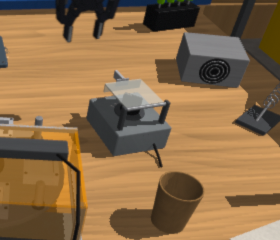

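The guard is shut; its flap is level at (130,95) with z about 0.112. Next is the right-hand post.

```bash
python3 -m creep '[[[0.38,-0.93,0,0,0,0.325,0.3],[0.38,-0.93,0,0,0,0.325,0.3],[0.38,-0.93,0,0,0,0.325,0.3],[0.38,-0.93,0,0,0,0.325,0.3],[0.38,-0.93,0,0,0,0.325,0.3],[0.38,-0.93,0,0,0,0.325,0.3],[0.38,-0.93,0,0,0,0.325,0.3],[0.38,-0.93,0,0,0,0.325,0.3],[0.38,-0.93,0,0,0,0.325,0.3],[0.38,-0.93,0,0,0,0.325,0.3],[0.38,-0.93,0,0,0,0.325,0.3],[0.38,-0.93,0,0,0,0.325,0.3],[0.38,-0.93,0,0,0,0.325,0.4],[0.38,-0.93,0,0,0,0.325,0.4],[0.38,-0.93,0,0,0,0.325,0.4],[0.38,-0.83,0,0,0,0.325,0.4],[0,0,0,0,0,0,0.4],[0,0,0,0,0,0,0.4]]]'
python3 - <<'E'
from h import *
i,p,d=cam('wrist'); W=cloud(i,d)
b=W[(W[...,2]>.105)&(W[...,2]<.12)&(np.hypot(W[...,0]-.47,W[...,1]+.079)<.03)]
c=None
if len(b): r=cv2.minAreaRect((b[:,:2]*1000).astype(np.float32)); print(len(b),r); c=np.array(r[0])/1000
togo([.4704,-.0788,.083],125.7)
ax=np.array([.58,0]); th=np.radians(215.7-np.arange(0,91,5)); P=ax+.135*np.c_[np.cos(th),np.sin(th)]
for a,b in np.diff(P,axis=0)/.02: print('[%.2f,%.2f,0,0,0,-1,1],'%(a,b),end='')
E
```

```text
time: 17.38
tool_pos: [0.4708, -0.0752, 0.2031]
ee_rot: [0.962, -2.99, -0.001]
force: [-0.2, 0.6, -0.3]
finger_gap: 0.0508
grasp_force: 0.0
606 ((470.8164978027344, -78.93946838378906), (15.04672622680664, 15.331692695617676), 36.25300216674805)
t 17.4 tcp [ 0.4706 -0.0745  0.2032] closing yaw deg 125.7 z [-0.  0. -1.] gap 0.051 F [-0.   0.6  0.7] g 0.0 q6 -0.92
 shift units [-0.01 -0.22 -6.01]
 turn units -0.01
[-0.32,0.49,0,0,0,-1,1],[-0.28,0.52,0,0,0,-1,1],[-0.23,0.54,0,0,0,-1,1],[-0.18,0.56,0,0,0,-1,1],[-0.13,0.57,0,0,0,-1,1],[-0.08,0.58,0,0,0,-1,1],[-0.03,0.59,0,0,0,-1,1],[0.02,0.59,0,0,0,-1,1],[0.07,0.58,0,0,0,-1,1],[0.12,0.58,0,0,0,-1,1],[0.17,0.56,0,0,0,-1,1],[0.22,0.55,0,0,0,-1,1],[0.27,0.53,0,0,0,-1,1],[0.31,0.50,0,0,0,-1,1],[0.35,0.47,0,0,0,-1,1],[0.39,0.44,0,0,0,-1,1],[0.43,0.40,0,0,0,-1,1],[0.46,0.36,0,0,0,-1,1],
```

```bash
python3 -m creep '[[[0.01,-0.22,-1,0,0,0,0.4],[0,0,-1,0,0,0,0.4],[0,0,-1,0,0,0,0.4],[0,0,-1,0,0,0,0.4],[0,0,-1,0,0,0,0.4],[0,0,-1,0,0,0,0.4],[0,0,0,0,0,0,0.4],[0,0,0,0,0,0,1],[0,0,0,0,0,0,1],[0,0,0,0,0,0,1],[0,0,0,0,0,0,1],[0,0,0,0,0,0,1]]]'; python3 -m creep '[[[-0.32,0.49,0,0,0,-1,1],[-0.28,0.52,0,0,0,-1,1],[-0.23,0.54,0,0,0,-1,1],[-0.18,0.56,0,0,0,-1,1],[-0.13,0.57,0,0,0,-1,1],[-0.08,0.58,0,0,0,-1,1]]]'
```

```text
time: 18.43
tool_pos: [0.4721, -0.0788, 0.0853]
ee_rot: [-0.966, 2.986, -0.002]
force: [-0.6, 2.0, 5.8]
finger_gap: 0.0138
grasp_force: 58.8
time: 18.93
tool_pos: [0.447, -0.0165, 0.0853]
ee_rot: [-0.151, 3.137, -0.012]
force: [-2.8, -7.2, 5.3]
finger_gap: 0.0141
grasp_force: 60.4
```

```bash
python3 -m creep '[[[-0.03,0.59,0,0,0,-1,1],[0.02,0.59,0,0,0,-1,1],[0.07,0.58,0,0,0,-1,1],[0.12,0.58,0,0,0,-1,1],[0.17,0.56,0,0,0,-1,1],[0.22,0.55,0,0,0,-1,1],[0.27,0.53,0,0,0,-1,1],[0.31,0.50,0,0,0,-1,1],[0.35,0.47,0,0,0,-1,1],[0.39,0.44,0,0,0,-1,1],[0.43,0.40,0,0,0,-1,1],[0.46,0.36,0,0,0,-1,1],[0,0,0,0,0,0,1]]]'; python3 -c "
from h import *
togo([.5012,.1096,.085])"
```

```text
time: 20.02
tool_pos: [0.5039, 0.1117, 0.0853]
ee_rot: [1.434, 2.794, 0.007]
force: [-3.7, 2.2, 7.9]
finger_gap: 0.0142
grasp_force: 60.8
t 20.0 tcp [0.5039 0.1117 0.0853] closing yaw deg 35.7 z [ 0.003  0.004 -1.   ] gap 0.0142 F [-3.7  2.2  7.9] g 60.8 q6 1.03
 shift units [-0.13 -0.1  -0.01]
```

```bash
python3 -m creep '[[[0,0,0,0,0,0,0.4],[0,0,0,0,0,0,0.4],[0,0,0,0,0,0,0.4],[0,0,1,0,0,0,0.4],[0,0,1,0,0,0,0.4],[0,0,1,0,0,0,0.4],[0,0,1,0,0,0,0.3],[0,0,1,0,0,0,0.3],[0,0,1,0,0,0,0.3],[-0.12,-0.53,0,0,0,1,0.3],[-0.12,-0.53,0,0,0,1,0.3],[-0.12,-0.53,0,0,0,1,0.3],[-0.12,-0.53,0,0,0,1,0.3],[-0.12,-0.53,0,0,0,1,0.3],[-0.12,-0.53,0,0,0,1,0.3],[-0.12,-0.53,0,0,0,1,0.3],[-0.12,-0.53,0,0,0,1,0.3],[-0.16,-0.53,0,0,0,1,0.3],[0,0,0,0,0,0,0.3],[0,0,0,0,0,0,0.3]]]'
cat >> h.py <<'E'
def lug():
    i,p,d=cam('wrist'); W=cloud(i,d)
    b=W[(W[...,2]>.1)&(W[...,2]<.118)&(np.hypot(W[...,0]-.481,W[...,1]-.016)<.04)]
    r=cv2.minAreaRect((b[:,:2]*1000).astype(np.float32)); print(len(b),'lug',r,np.median(b[:,2]))
    for x0,y0 in((.4704,-.0788),(.5012,.1096)):
        b=W[(W[...,2]>.105)&(W[...,2]<.12)&(np.hypot(W[...,0]-x0,W[...,1]-y0)<.04)]
        if len(b): print('post',len(b),np.round(cv2.minAreaRect((b[:,:2]*1000).astype(np.float32))[0],1))
    return p,np.array(r[0])/1000
def trayfit():
    i,p,d=cam('top'); W=cloud(i,d)
    m=(W[...,0]>.15)&(W[...,0]<.65)&(W[...,1]>-.5)&(W[...,1]<-.19)&(W[...,2]>.014)&(W[...,2]<.03)
    r=cv2.minAreaRect((W[m][:,:2]*1000).astype(np.float32)); print('tray',m.sum(),r)
    return p,W
E
python3 - <<'E'
from h import *
p,c=lug(); cv2.imwrite('pics/w5.png',p)
togo([*c,.084],80.7); trayfit()
E
```

```text
time: 21.68
tool_pos: [0.4796, 0.0135, 0.203]
ee_rot: [0.258, 3.131, 0.0]
force: [0.4, -0.1, -0.2]
finger_gap: 0.0599
grasp_force: 0.0
858 lug ((480.89166259765625, 16.546897888183594), (10.14838695526123, 29.85711097717285), 80.84902954101562) 0.10799942738610466
post 637 [470.9 -78. ]
post 656 [499.9 109.9]
t 21.7 tcp [0.4797 0.0139 0.203 ] closing yaw deg 80.6 z [ 0.  0. -1.] gap 0.0599 F [0.2 0.  0.6] g 0.0 q6 0.05
 shift units [ 0.06  0.13 -5.95]
 turn units 0.01
tray 817 ((441.1596374511719, -326.77752685546875), (113.92034149169922, 264.9283752441406), 81.96728515625)
```

View pics/w5.png

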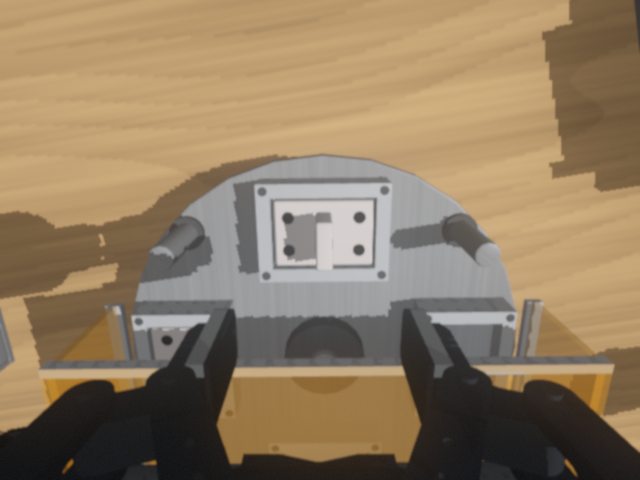

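The casting is at (323,235), standing at the front. The next one shows at the -y side (167,340). I'm picking this one.

```bash
python3 -m creep '[[[0.06,0.13,-1,0,0,0,0.3],[0,0,-1,0,0,0,0.35],[0,0,-1,0,0,0,0.4],[0,0,-1,0,0,0,0.4],[0,0,-1,0,0,0,0.4],[0,0,-0.9,0,0,0,0.4],[0,0,0,0,0,0,0.4],[0,0,0,0,0,0,1],[0,0,0,0,0,0,1],[0,0,0,0,0,0,1],[0,0,0,0,0,0,1],[0,0,0,0,0,0,1],[0,0,0.3,0,0,0,1],[0,0,0.5,0,0,0,1],[0,0,0.8,0,0,0,1],[0,0,0.8,0,0,0,1],[0,0,0.8,0,0,0,1],[0,0,0.8,0,0,0,1],[0,0,0.8,0,0,0,1],[0,0,0.8,0,0,0,1]]]'
python3 - <<'E'
from h import *
togo([.3818,-.3187,.15],82)
E
```

```text
time: 23.45
tool_pos: [0.4807, 0.0165, 0.1986]
ee_rot: [0.252, 3.131, -0.0]
force: [0.0, -0.2, -0.4]
finger_gap: 0.0085
grasp_force: 59.9
t 23.4 tcp [0.4807 0.0165 0.1986] closing yaw deg 80.8 z [ 0. -0. -1.] gap 0.0085 F [ 0.  -0.2 -0.4] g 59.9 q6 0.06
 shift units [ -4.94 -16.76  -2.43]
 turn units 0.24
```

```bash
python3 -m creep '[[[-0.27,-0.93,0,0,0,0.01,1],[-0.27,-0.93,0,0,0,0.01,1],[-0.27,-0.93,0,0,0,0.01,1],[-0.27,-0.93,0,0,0,0.01,1],[-0.27,-0.93,0,0,0,0.01,1],[-0.27,-0.93,0,0,0,0.01,1],[-0.27,-0.93,0,0,0,0.01,1],[-0.27,-0.93,0,0,0,0.01,1],[-0.27,-0.93,0,0,0,0.01,1],[-0.27,-0.93,0,0,0,0.01,1],[-0.27,-0.93,0,0,0,0.01,1],[-0.27,-0.93,0,0,0,0.01,1],[-0.27,-0.93,0,0,0,0.02,1],[-0.27,-0.93,0,0,0,0.02,1],[-0.27,-0.93,0,0,0,0.02,1],[-0.27,-0.93,0,0,0,0.02,1],[-0.27,-0.93,0,0,0,0.02,1],[-0.27,-0.93,0,0,0,0.02,1],[0,0,0,0,0,0,1],[0,0,0,0,0,0,1]]]'
python3 - <<'E'
from h import *
p,W=trayfit(); togo([.3818,-.3187,.026],82)
i,p,d=cam('wrist'); cv2.imwrite('pics/w6.png',p)
E
```

```text
time: 25.12
tool_pos: [0.3833, -0.3187, 0.1975]
ee_rot: [-0.222, -3.134, -0.001]
force: [0.6, 0.3, -0.3]
finger_gap: 0.0089
grasp_force: 59.9
tray 523 ((415.9571533203125, -340.8389587402344), (113.01472473144531, 264.7323303222656), 81.51141357421875)
t 25.2 tcp [ 0.3835 -0.3181  0.1975] closing yaw deg 82.0 z [ 0.     0.001 -1.   ] gap 0.0092 F [-1.  -0.2 -0.9] g 59.9 q6 -0.69
 shift units [-0.09 -0.03 -8.57]
 turn units 0.01
```

View pics/w6.png

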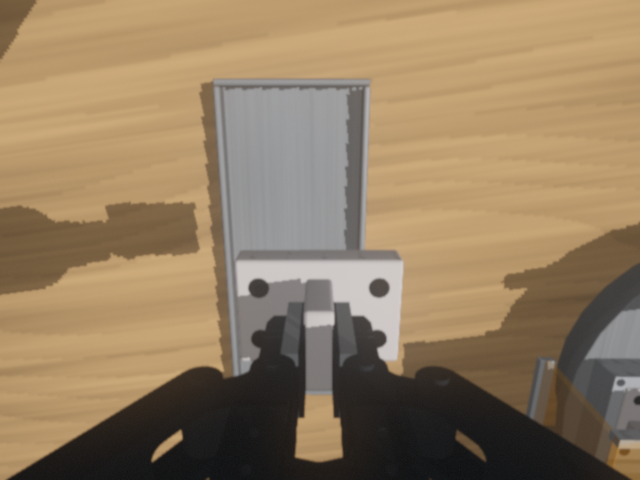

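The casting hangs level in the grip at (320,320). The tray was knocked to centre (0.416,-0.341), with size 113×265 confirmed, so I'm correcting and lowering.

```bash
python3 -m creep '[[[-0.67,-0.35,0,0,0,-0.05,1],[-0.67,-0.35,0,0,0,-0.05,1],[0,0,-0.9,0,0,0,1],[0,0,-0.9,0,0,0,1],[0,0,-0.9,0,0,0,1],[0,0,-0.9,0,0,0,1],[0,0,-0.9,0,0,0,1],[0,0,-0.9,0,0,0,1],[0,0,-0.9,0,0,0,1],[0,0,-0.9,0,0,0,1],[0,0,-0.7,0,0,0,1],[0,0,-0.35,0,0,0,1],[0,0,-0.2,0,0,0,1],[0,0,0,0,0,0,1]]]'; python3 -c "
from h import *
togo([.3567,-.3321,.026],81.5)"
```

```text
time: 26.38
tool_pos: [0.3568, -0.3313, 0.0276]
ee_rot: [-0.231, -3.132, -0.002]
force: [-0.5, -0.6, -0.3]
finger_gap: 0.0088
grasp_force: 59.9
t 26.4 tcp [ 0.3568 -0.3313  0.0276] closing yaw deg 81.6 z [-0.001  0.001 -1.   ] gap 0.0088 F [-0.5 -0.6 -0.3] g 59.9 q6 -0.74
 shift units [-0.01 -0.04 -0.08]
 turn units -0.01
```

```bash
python3 -m creep '[[[0,0,-0.1,0,0,0,1],[0,0,-0.08,0,0,0,1],[0,0,0,0,0,0,1],[0,0,0,0,0,0,0.4],[0,0,0,0,0,0,0.4],[0,0,0,0,0,0,0.4],[0,0,0.4,0,0,0,0.4],[0,0,0.9,0,0,0,0.4],[0,0,0.9,0,0,0,0.4],[0,0,0.9,0,0,0,0.4],[0,0,0.9,0,0,0,0.4],[0,0,0.9,0,0,0,0.4],[0,0,0.9,0,0,0,0.4],[0,0,0.9,0,0,0,0.4],[0,0,0.9,0,0,0,0.4],[0,0,0.9,0,0,0,0.4],[0,0,0,0,0,0,0.4]]]'
python3 - <<'E'
from h import *
i,p,d=cam('wrist'); W=cloud(i,d); cv2.imwrite('pics/w7.png',p)
near=np.hypot(W[...,0]-.357,W[...,1]+.332)<.05
for a,b in((.04,.06),(.014,.03)):
    m=near&(W[...,2]>a)&(W[...,2]<b); print(m.sum(),np.round(np.median(W[m],0),4),cv2.minAreaRect((W[m][:,:2]*1000).astype(np.float32)))
togo([.4704,-.0788,.2],125.7)
E
```

```text
time: 27.8
tool_pos: [0.3583, -0.3341, 0.1995]
ee_rot: [0.232, 3.128, -0.009]
force: [0.4, -0.2, 0.3]
finger_gap: 0.0509
grasp_force: 0.0
591 [ 0.3553 -0.3326  0.0469] ((356.508544921875, -332.4800720214844), (10.129067420959473, 29.914321899414062), 81.35726165771484)
3991 [ 0.3543 -0.3292  0.0192] ((357.724609375, -323.3839111328125), (82.48241424560547, 43.79570388793945), 81.72697448730469)
t 27.9 tcp [ 0.3579 -0.3335  0.1974] closing yaw deg 81.5 z [ 0.003 -0.004 -1.   ] gap 0.0514 F [-0.6 -0.6  0.2] g 0.0 q6 -0.74
 shift units [ 5.62 12.74  0.13]
 turn units 8.84
```

View pics/w7.png

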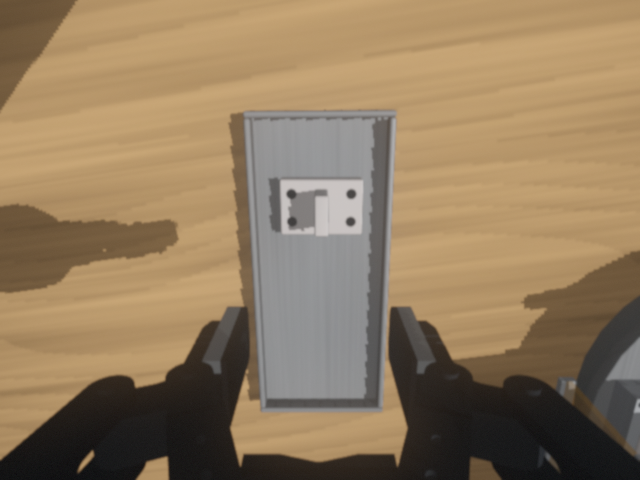

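The casting stands flat in the tray at (321,207), lug top at 0.047 as expected. Back to the right-hand post for the second quarter turn.

```bash
python3 -m creep '[[[0.4,0.91,0,0,0,0.63,0.4],[0.4,0.91,0,0,0,0.63,0.4],[0.4,0.91,0,0,0,0.63,0.4],[0.4,0.91,0,0,0,0.63,0.4],[0.4,0.91,0,0,0,0.63,0.4],[0.4,0.91,0,0,0,0.63,0.4],[0.4,0.91,0,0,0,0.63,0.4],[0.4,0.91,0,0,0,0.63,0.4],[0.4,0.91,0,0,0,0.63,0.4],[0.4,0.91,0,0,0,0.63,0.4],[0.4,0.91,0,0,0,0.63,0.4],[0.4,0.91,0,0,0,0.63,0.4],[0.4,0.91,0,0,0,0.63,0.4],[0.4,0.91,0,0,0,0.63,0.4],[0,0,0,0,0,0,0.4],[0,0,0,0,0,0,0.4]]]'
python3 - <<'E'
from h import *
i,p,d=cam('wrist'); W=cloud(i,d)
b=W[(W[...,2]>.105)&(W[...,2]<.12)&(np.hypot(W[...,0]-.47,W[...,1]+.079)<.03)]
print(len(b),cv2.minAreaRect((b[:,:2]*1000).astype(np.float32)))
togo([.471,-.0785,.083],125.7)
E
```

```text
time: 29.18
tool_pos: [0.4684, -0.0767, 0.1933]
ee_rot: [0.962, -2.988, -0.001]
force: [-0.5, -0.4, -0.6]
finger_gap: 0.0512
grasp_force: 0.0
641 ((471.1094970703125, -79.02680969238281), (15.391307830810547, 14.812854766845703), 35.003421783447266)
t 29.2 tcp [ 0.4683 -0.0773  0.1935] closing yaw deg 125.6 z [-0.002  0.    -1.   ] gap 0.0511 F [-0.8 -0.1 -0.4] g 0.0 q6 -0.93
 shift units [ 0.14 -0.06 -5.52]
 turn units 0.02
```

```bash
python3 -m creep '[[[0.14,-0.07,-0.9,0,0,0,0.4],[0,0,-0.9,0,0,0,0.4],[0,0,-0.9,0,0,0,0.4],[0,0,-0.9,0,0,0,0.4],[0,0,-0.9,0,0,0,0.4],[0,0,-0.9,0,0,0,0.4],[0,0,0,0,0,0,0.4],[0,0,0,0,0,0,1],[0,0,0,0,0,0,1],[0,0,0,0,0,0,1],[0,0,0,0,0,0,1],[0,0,0,0,0,0,1]]]'; python3 -m creep '[[[-0.32,0.49,0,0,0,-1,1],[-0.28,0.52,0,0,0,-1,1],[-0.23,0.54,0,0,0,-1,1],[-0.18,0.56,0,0,0,-1,1],[-0.13,0.57,0,0,0,-1,1],[-0.08,0.58,0,0,0,-1,1]]]'
```

```text
time: 30.23
tool_pos: [0.4723, -0.0793, 0.0882]
ee_rot: [-0.96, 2.99, -0.002]
force: [-2.5, -0.2, 5.1]
finger_gap: 0.0137
grasp_force: 58.8
time: 30.73
tool_pos: [0.4469, -0.0165, 0.0882]
ee_rot: [0.145, -3.138, 0.013]
force: [-4.7, -7.8, 6.0]
finger_gap: 0.0139
grasp_force: 60.4
```

```bash
python3 -m creep '[[[-0.03,0.59,0,0,0,-1,1],[0.02,0.59,0,0,0,-1,1],[0.07,0.58,0,0,0,-1,1],[0.12,0.58,0,0,0,-1,1],[0.17,0.56,0,0,0,-1,1],[0.22,0.55,0,0,0,-1,1],[0.27,0.53,0,0,0,-1,1],[0.31,0.50,0,0,0,-1,1],[0.35,0.47,0,0,0,-1,1],[0.39,0.44,0,0,0,-1,1],[0.43,0.40,0,0,0,-1,1],[0.46,0.36,0,0,0,-1,1],[0,0,0,0,0,0,1]]]'; python3 -c "
from h import *
togo([.5012,.1096,.085])"
```

```text
time: 31.82
tool_pos: [0.5042, 0.112, 0.0882]
ee_rot: [-1.438, -2.793, -0.007]
force: [-4.9, 3.2, 5.9]
finger_gap: 0.014
grasp_force: 60.8
t 31.8 tcp [0.5042 0.112  0.0882] closing yaw deg 35.5 z [ 0.002  0.004 -1.   ] gap 0.014 F [-4.9  3.2  5.9] g 60.8 q6 1.04
 shift units [-0.15 -0.12 -0.16]
```

```bash
python3 -m creep '[[[0,0,0,0,0,0,0.4],[0,0,0,0,0,0,0.4],[0,0,0,0,0,0,0.4],[0,0,1,0,0,0,0.4],[0,0,1,0,0,0,0.4],[0,0,1,0,0,0,0.4],[0,0,1,0,0,0,0.3],[0,0,1,0,0,0,0.3],[0,0,1,0,0,0,0.3],[-0.12,-0.53,0,0,0,1,0.3],[-0.12,-0.53,0,0,0,1,0.3],[-0.12,-0.53,0,0,0,1,0.3],[-0.12,-0.53,0,0,0,1,0.3],[-0.12,-0.53,0,0,0,1,0.3],[-0.12,-0.53,0,0,0,1,0.3],[-0.12,-0.53,0,0,0,1,0.3],[-0.12,-0.53,0,0,0,1,0.3],[-0.16,-0.53,0,0,0,1,0.3],[0,0,0,0,0,0,0.3],[0,0,0,0,0,0,0.3]]]'
python3 - <<'E'
from h import *
p,c=lug(); cv2.imwrite('pics/w8.png',p)
togo([*c,.084],80.7); p,W=trayfit(); cv2.imwrite('pics/top8.png',cv2.resize(p[130:310,240:420],(400,400)))
E
```

```text
time: 33.48
tool_pos: [0.4805, 0.0135, 0.2065]
ee_rot: [0.263, 3.13, 0.0]
force: [-0.2, 0.5, 0.2]
finger_gap: 0.0601
grasp_force: 0.0
846 lug ((481.0364685058594, 16.776018142700195), (10.403508186340332, 30.334613800048828), 80.3692398071289) 0.10804342672635131
post 615 [470.9 -77.8]
post 635 [499.9 109.6]
t 33.5 tcp [0.4806 0.0139 0.2065] closing yaw deg 80.4 z [ 0.  0. -1.] gap 0.06 F [ 0.2  0.6 -0.4] g 0.0 q6 0.06
 shift units [ 0.02  0.14 -6.12]
 turn units 0.05
tray 1280 ((415.8141784667969, -341.61810302734375), (113.6902847290039, 264.2191162109375), 81.95626068115234)
```

View pics/w8.png

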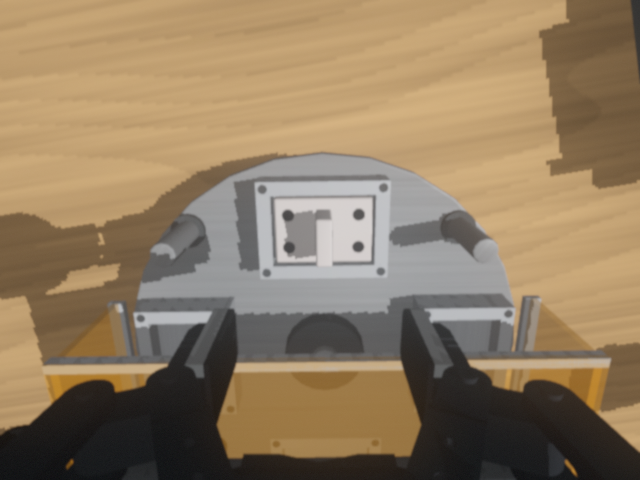

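The second casting is at the front (323,232). The mould now at the -y side (185,335) is empty, unlike before, so there are two castings in all.

```bash
python3 -m creep '[[[0.02,0.14,-1,0,0,0.05,0.3],[0,0,-1,0,0,0,0.35],[0,0,-1,0,0,0,0.4],[0,0,-1,0,0,0,0.4],[0,0,-1,0,0,0,0.4],[0,0,-1,0,0,0,0.4],[0,0,-0.05,0,0,0,0.4],[0,0,0,0,0,0,1],[0,0,0,0,0,0,1],[0,0,0,0,0,0,1],[0,0,0,0,0,0,1],[0,0,0,0,0,0,1],[0,0,0.3,0,0,0,1],[0,0,0.5,0,0,0,1],[0,0,0.8,0,0,0,1],[0,0,0.8,0,0,0,1],[0,0,0.8,0,0,0,1],[0,0,0.8,0,0,0,1],[0,0,0.8,0,0,0,1],[0,0,0.8,0,0,0,1]]]'
python3 - <<'E'
from h import *
togo([.4753,-.3499,.2],82)
E
```

```text
time: 35.25
tool_pos: [0.4807, 0.0167, 0.1991]
ee_rot: [0.25, 3.131, -0.0]
force: [-0.2, -0.8, -1.5]
finger_gap: 0.0087
grasp_force: 60.5
t 35.2 tcp [0.4807 0.0167 0.1991] closing yaw deg 80.9 z [ 0. -0. -1.] gap 0.0087 F [-0.2 -0.8 -1.5] g 60.5 q6 0.05
 shift units [ -0.27 -18.33   0.05]
 turn units 0.23
```

```bash
python3 -m creep '[[[-0.01,-0.96,0,0,0,0.01,1],[-0.01,-0.96,0,0,0,0.01,1],[-0.01,-0.96,0,0,0,0.01,1],[-0.01,-0.96,0,0,0,0.01,1],[-0.01,-0.96,0,0,0,0.01,1],[-0.01,-0.96,0,0,0,0.01,1],[-0.01,-0.96,0,0,0,0.01,1],[-0.01,-0.96,0,0,0,0.01,1],[-0.01,-0.96,0,0,0,0.01,1],[-0.01,-0.96,0,0,0,0.01,1],[-0.01,-0.96,0,0,0,0.01,1],[-0.01,-0.96,0,0,0,0.01,1],[-0.01,-0.96,0,0,0,0.01,1],[-0.01,-0.96,0,0,0,0.01,1],[-0.01,-0.96,0,0,0,0.01,1],[-0.02,-0.96,0,0,0,0.01,1],[-0.02,-0.96,0,0,0,0.01,1],[-0.02,-0.96,0,0,0,0.01,1],[-0.02,-0.96,0,0,0,0.01,1],[0,0,0,0,0,0,1]]]'
python3 - <<'E'
from h import *
p,W=trayfit(); 
for a,b in ((.04,.055),):
    m=(np.hypot(W[...,0]-.357,W[...,1]+.332)<.06)&(W[...,2]>a)&(W[...,2]<b); print('lug1',m.sum(),np.median(W[m],0) if m.any() else '')
togo([.4753,-.3499,.026],81.7)
i,p,d=cam('wrist'); cv2.imwrite('pics/w9.png',p)
E
```

```text
time: 36.92
tool_pos: [0.4757, -0.3515, 0.1976]
ee_rot: [-0.23, -3.133, 0.003]
force: [0.8, 0.6, -0.9]
finger_gap: 0.0086
grasp_force: 60.6
tray 280 ((476.40423583984375, -304.60418701171875), (86.63626861572266, 212.55105590820312), 55.56137466430664)
lug1 0 
t 37.0 tcp [ 0.4758 -0.3496  0.1976] closing yaw deg 81.7 z [-0.  0. -1.] gap 0.0087 F [-0.5 -0.7 -1.7] g 60.6 q6 -0.6
 shift units [-0.03 -0.01 -8.58]
 turn units 0.01
```

View pics/w9.png

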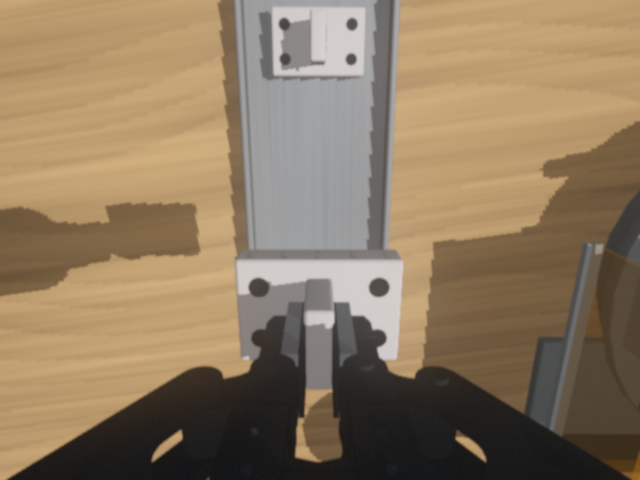

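The tray is still in line below, edges at about cols 245 and 390. The first casting stands at (318,42). I'm lowering the second.

```bash
python3 -m creep '[[[0,0,-0.9,0,0,0,1],[0,0,-0.9,0,0,0,1],[0,0,-0.9,0,0,0,1],[0,0,-0.9,0,0,0,1],[0,0,-0.9,0,0,0,1],[0,0,-0.9,0,0,0,1],[0,0,-0.9,0,0,0,1],[0,0,-0.9,0,0,0,1],[0,0,-0.7,0,0,0,1],[0,0,-0.35,0,0,0,1],[0,0,-0.2,0,0,0,1],[0,0,-0.1,0,0,0,1],[0,0,-0.05,0,0,0,1],[0,0,0,0,0,0,1]]]'; python3 -c "
from h import *
togo([.4753,-.3499,.024],81.5)"
```

```text
time: 38.18
tool_pos: [0.4771, -0.3486, 0.0268]
ee_rot: [0.224, 3.132, -0.002]
force: [0.2, -0.8, -1.0]
finger_gap: 0.0086
grasp_force: 60.7
t 38.2 tcp [ 0.4771 -0.3486  0.0268] closing yaw deg 81.8 z [ 0.002 -0.002 -1.   ] gap 0.0086 F [ 0.2 -0.8 -1. ] g 60.7 q6 -0.6
 shift units [-0.09 -0.07 -0.14]
 turn units -0.07
```

```bash
python3 -m creep '[[[0,0,-0.1,0,0,0,1],[0,0,0,0,0,0,1],[0,0,0,0,0,0,0.4],[0,0,0,0,0,0,0.4],[0,0,0,0,0,0,0.4],[0,0,0.4,0,0,0,0.4],[0,0,0.9,0,0,0,0.4],[0,0,0.9,0,0,0,0.4],[0,0,0.9,0,0,0,0.4],[0,0,0.9,0,0,0,0.4],[0,0,0.9,0,0,0,0.4],[0,0,0.9,0,0,0,0.4],[0,0,0.9,0,0,0,0.4],[0,0,0.9,0,0,0,0.4],[0,0,0.9,0,0,0,0.4],[-0.9,0,0.4,0,0,0,0.4],[-0.9,0,0.4,0,0,0,0.4],[-0.9,0,0.4,0,0,0,0.4],[-0.9,0.5,0.4,0,0,0,0.4],[-0.9,0.5,0.4,0,0,0,0.4]]]'; python3 -m creep '[[[-0.6,0.9,0,0,0,0,0.4],[-0.4,0.9,0,0,0,0,0.4],[0,0.9,0,0,0,0,0.4],[0,0.9,0,0,0,0,0.4],[0,0.9,0,0,0,0,0.4],[0,0.9,0,0,0,0,0.4],[0,0.9,0,0,0,0,0.4],[0,0.9,0,0,0,0,0.4],[0,0,0,0,0,0,0.4],[0,0,0,0,0,0,0.4]]]'
python3 - <<'E'
from h import *
p,W=trayfit(); cv2.imwrite('pics/t10.png',p)
for x,y in((.357,-.332),(.476,-.35)):
    m=(np.hypot(W[...,0]-x,W[...,1]-y)<.04)&(W[...,2]>.037)&(W[...,2]<.06)
    print('lug',m.sum(),np.round(np.median(W[m],0),3) if m.any() else '')
for x0,y0 in((.4704,-.0788),(.5012,.1096)):
    m=(W[...,2]>.105)&(W[...,2]<.12)&(np.hypot(W[...,0]-x0,W[...,1]-y0)<.03)
    if m.any(): print('post',m.sum(),np.round(np.median(W[m],0),3))
E
```

```text
time: 39.85
tool_pos: [0.3854, -0.3281, 0.2342]
ee_rot: [0.225, 3.133, -0.0]
force: [0.6, 0.7, -0.1]
finger_gap: 0.0513
grasp_force: 0.0
time: 40.68
tool_pos: [0.3665, -0.1839, 0.2341]
ee_rot: [0.222, 3.133, -0.002]
force: [1.3, 0.4, -0.7]
finger_gap: 0.0515
grasp_force: 0.0
tray 205 ((519.83154296875, -356.04736328125), (113.17453002929688, 54.670196533203125), 82.49079132080078)
lug 0 
lug 0 
post 43 [ 0.47  -0.078  0.114]
post 41 [0.499 0.11  0.113]
```

View pics/t10.png

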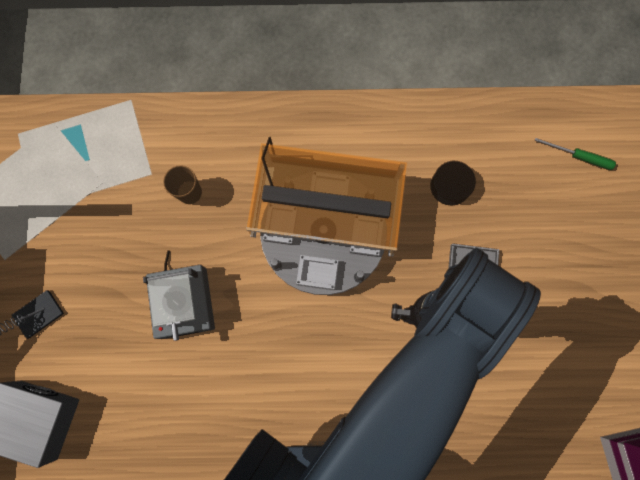

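No casting is left under the hood. The arm hides the tray, so I'm moving it aside and checking by depth.

```bash
python3 -m creep '[[[0,0.9,0.3,0,0,0,0.4],[0,0.9,0.3,0,0,0,0.4],[0,0.9,0.3,0,0,0,0.4],[0,0.9,0,0,0,0,0.4],[0,0.9,0,0,0,0,0.4],[0,0.9,0,0,0,0,0.4],[0,0.9,0,0,0,0,0.4],[0,0.9,0,0,0,0,0.4],[0,0.9,0,0,0,0,0.4],[0,0.9,0,0,0,0,0.4],[0,0.9,0,0,0,0,0.4],[0,0.9,0,0,0,0,0.4],[0,0.9,0,0,0,0,0.4],[0,0,0,0,0,0,0.4],[0,0,0,0,0,0,0.4]]]'
python3 - <<'E'
from h import *
p,W=trayfit()
i,q,d=cam('scene'); S=cloud(i,d)
for n,A in(('top',W),('scene',S)):
    m=(A[...,0]>.28)&(A[...,0]<.56)&(A[...,1]>-.41)&(A[...,1]<-.26)&(A[...,2]>.037)&(A[...,2]<.06)
    for x in(.357,.476):
        k=m&(abs(A[...,0]-x)<.04); print(n,'lug',k.sum(),np.round(A[k].mean(0),3) if k.any() else '', cv2.minAreaRect((A[k][:,:2]*1000).astype(np.float32)) if k.any() else '')
        k=(np.hypot(A[...,0]-x,A[...,1]+.34)<.02)&(A[...,2]>.01)&(A[...,2]<.03)
        if k.any(): print('  plate top',np.round(np.median(A[k][:,2]),4))
    for b in((.36,.465,.29,.38,.09,.2),):
        k=(A[...,0]>b[0])&(A[...,0]<b[1])&(A[...,1]>b[2])&(A[...,1]<b[3])&(A[...,2]>b[4])&(A[...,2]<b[5]); print('guard z',k.sum(),np.median(A[k][:,2]))
for t in('cup','spool','casting_0_mid'):
    for o in outline_of(t,'scene')[:3]:
        print(t,round(o['confidence'],2),o['centre'],np.round(np.nanmedian(S[o['pixels']],0),3))
togo()
E
```

```text
time: 41.98
tool_pos: [0.3667, 0.0496, 0.2515]
ee_rot: [0.223, 3.134, -0.001]
force: [-0.2, -0.5, 0.6]
finger_gap: 0.0514
grasp_force: 0.0
tray 1694 ((415.7093200683594, -341.78277587890625), (114.1417236328125, 264.3201904296875), 81.67914581298828)
top lug 70 [ 0.357 -0.332  0.046] ((356.2599792480469, -332.9857482910156), (11.003780364990234, 28.022287368774414), 81.45838928222656)
  plate top 0.0203
top lug 72 [ 0.475 -0.347  0.047] ((475.85626220703125, -347.5622863769531), (10.900141716003418, 30.711997985839844), 83.01705932617188)
  plate top 0.0204
guard z 1808 0.11338764264360776
scene lug 66 [ 0.361 -0.333  0.044] ((357.8701477050781, -332.8752136230469), (10.698136329650879, 34.72249221801758), 81.86302185058594)
  plate top 0.0198
scene lug 85 [ 0.48  -0.348  0.045] ((477.05615234375, -348.75347900390625), (11.332874298095703, 32.52780532836914), 81.1999740600586)
  plate top 0.0198
guard z 965 0.11235793121807916
cup 0.63 [505.7, 297.9] [0.706 0.325 0.065]
cup 0.4 [324.5, 216.5] [0.46  0.022 0.081]
spool 0.6 [141.2, 333.2] [ 0.717 -0.309  0.048]
t 42.2 tcp [0.3665 0.049  0.2515] closing yaw deg 81.7 z [-0. -0. -1.] gap 0.0513 F [-0.6  0.4 -1. ] g 0.0 q6 0.1
```

Both castings stand flat, about 60 mm either side of the tray centre. The guard is shut, the posts are at the click position, and the cup and spool haven't moved.

```bash
python3 -c "
from bench import *
print(close_job())"
```

```text
the job is handed in; nothing more can be done
None
```

The job is handed in (no verdict came back): the lamp is off with the guard shut, both castings stand in the tray, the turntable rests at a click, and the cup and spool have not moved.

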